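Break down the set-up stack

ROBOT

A 7-joint arm with a two-finger parallel gripper is mounted at the origin on a cart in front of the work surface, level with it; the furniture and walls round the work are solid. World frame = base frame: x ahead of the robot, y to its left, z up, the work surface at z = 0. Lengths are in m, angles in degrees, forces in N, time in s.
With the tool pointing down it reaches from about 0.425 to 0.875 m from the base axis. Payload 8.4 kg.
Tool frame: the origin (TCP) lies midway between the tips of the shut fingers; the grasp point (between the pads) lies 19 mm behind it; y points along the fingers, z is the direction in which the jaws open and shut, and the axes are right-handed (so a half turn about y gives the same grasp; the last joint's range is limited). The gripper opens to 85 mm and grips with 20 to 120 N. Pads are 22 mm wide; open, the fingers measure 114 mm over their backs; the gripper's body (76 mm by 85 mm) begins 54 mm behind the grasp point. The pads swing forward as they close: fully open they stand 13 mm farther back than shut.
Start: joints at [58.889, 19.091, 2.286, 83.961, -0.768, 76.965, -3.352], TCP at [0.279, -0.587, 0.231] pointing down, gripper open.
Joint ranges: [-147.57, 147.57], [-21.85, 119.76], [-74.77, 79.35], [14.55, 137.4], [-85.83, 265.84], [4.83, 119.75], [-152.11, 152.11]. Speed limits (degrees/s): [127.2, 127.2, 159.86, 159.86, 180, 180, 180].

INTERFACE

Orientations are given as a 3x3 rotation matrix whose columns are the frame's x, y, z axes.
In Python, from bench import status, grab_frame, camera_info, r gives the robot as it stands.
- The arm moves only by the tool apply_moves, never from a script. Its arguments are lists of equal length, an entry for each row: "linear": the shift along the tool's x, y, z in mm, a list of three; "dr": the turn, a rotation vector about the tool's x, y, z in degrees, a list of three; "gripper": the finger opening in mm, from 0 to 85.4. In form: {"linear": [[x, y, z], ...], "dr": [[rx, ry, rz], ...], "gripper": [gripper, ...]}. A call has 1 to 5 rows; each row is the pose to reach, as a shift and turn from the pose measured when the call began, along the tool's axes at that moment; what a row does not reach only later rows make up. A row lasts 1/10 s, in which the tool goes at most 50 mm and 8.59 degrees, less where a joint would pass 70% of its speed; a pose out of reach is approached as far as the arm can. A call with a gripper value outside its range is refused whole. The fingers move at their own pace and stop on an object; "grip_force" is the grip in N (left out, the last holds). Time passes only in rows, so rows that repeat a pose let the fingers close. It gives the time, the measured TCP pose, the force and the opening at its end, in the units of the state.
- status.get_state(): the state, without advancing time (a new reading comes with each control period).
- grab_frame(name): name is "side" or "top" or "wrist"; returns the picture (420x560x3 uint8, red, green, blue); there is no depth.
- camera_info(name): a dict with "fov_y" (degrees; the focal length in pixels is half the picture's height over the tangent of half this angle, whatever the lens; pixels are square), "cx", "cy" (the principal point, pixels), "R" (3x3) and "t" (3): a world point X has camera coordinates R X + t. Camera axes: x right, y down, z forward; pixel columns grow to the right and rows downward; lengths in m; the calibration is good to about 2 mm. A picture is of the moment at which its call begins: read the wrist's pose just before it. camera_info takes no time and is no camera call; for the wrist camera it gives the pose at the moment of the call.
- r.finish_job(): hands the job in, once; it reports no verdict.
The state is a dict: "time_s": time; "joints": joint angles; "joint_vel": joint speeds; "joint_torque": joint torques, N m; "ee_pos": TCP position; "ee_rot": TCP orientation; "wrist_force": force on the tool from outside, world axes, zero at the start; "wrist_torque": the same for the moment, N m; "width": finger opening in m.
Only numpy, scipy, OpenCV 4.12 (cv2) and the standard library are available. Lean on these libraries where they do the work, as an engineer would, in place of code of your own. Each camera call takes 0.05 s, during which the arm holds its last target. There are 200 camera calls.

TASK

The set-up pieces have been left stacked on the bench. Take the stack apart and put each piece away on its own wooden place: the square tube lying in both notches of its notched rest, the V-block standing upright in the middle of the square board with the corner stops, the ring over the post and flat on its foot, and the aluminium plate flat and centred across the two rails, square with its rest and between the end stops. Let go of everything and leave all four pieces lying still.

Things in the scene. Friction and masses are not known exactly. Their poses are not given: they have to be found in the camera images.
- base_plate: loose aluminium plate, 60 (x) x 140 (y) x 15 (z) mm, dark screw holes at the corners and centre, about 0.4 kg; bottom of the stack, lying flat on the bench. Origin: centre of its underside; z up. It carries the V-block near one end and the ring near the other, each about 40 mm from its centre along y
- vee_block: loose ground-steel V-block, 50 x 50 x 36 (z) mm, 90 degree groove in its top running along its x, about 0.5 kg; its two faces at y = +-25 mm are plain and flat. Origin: centre of its underside; z up. It stands on the plate with its y roughly along the plate's x
- square_bar: loose square steel tube, 20 (x) x 130 (y) x 20 (z) mm, 0.11 kg, lying level along its y across the top of the V-block (at right angles to the groove). Origin: centre of its underside; z up
- ring_collar: loose steel ring, outside diameter 54, bore 32, height 18 mm, 0.2 kg, lying flat on the plate. Origin: centre of its underside; axis z
- plate_rest: the plate's place, fixed: a wooden H 100 x 100 mm; two parallel rails (14 mm wide, tops 12 mm above the bench) run along its x at y = +-38 mm, joined by a lower strip along y; at both ends of each rail a dark stop rises to 20 mm, 80 mm clear between the stops. The plate lies across both rails, its long way along this y, between the stops. Origin: centre, at bench height; z up
- block_nest: the V-block's place, fixed: a square wooden board 84 x 84 mm, top 4 mm above the bench, with dark L-shaped stops 14 mm high at its four corners (72 mm clear between them, 46 mm gaps for fingers in the middle of each side). Origin: centre, at bench height; z up
- bar_rest: the square tube's place, fixed, 56 (x) x 106 (y) mm overall: two wooden notched blocks at y = +-46 mm (14 mm thick) joined by a low strip; each notch is 36 mm wide between dark horns 22 mm high, its floor 10 mm above the bench. The tube lies in both notches along this y. Origin: centre, at bench height; z up
- ring_post: the ring's place, fixed: a round wooden foot of diameter 72 mm, 5 mm thick, with one upright dark post in the centre, diameter 16 mm, tip 34 mm above the bench. The ring goes over the post and lies on the foot. Origin: centre, at bench height; z up
Mind the look-alikes: they are no part of the job. Leave any red look-alike of the vee_block alone.

How it is judged (in metres and radians):
At the end, for the whole second after the job is handed in: Tube in both notches (centre within 15 mm, 0.3 rad), V-block upright on its board (15 mm), ring round the post flat on the foot (11 mm), plate flat on both rails (15 mm, 0.25 rad); each at its resting height within 4 mm, tilt under 0.1 rad (plate 0.08), still (horizontal distance between square_bar and bar_rest below 0.015 m and z of square_bar in the frame of bar_rest between 0.006 and 0.014 m and linear speed of each of square_bar, vee_block, ring_collar, base_plate below 0.02 m/s and angular speed of each of square_bar, vee_block, ring_collar, base_plate below 0.2 rad/s and angle between the y axis of square_bar and the y axis of bar_rest, either way round below 0.3 rad and angle between square_bar's own y axis and vertical between 1.47 and 1.67 rad and horizontal distance between vee_block and block_nest below 0.015 m and z of vee_block in the frame of block_nest between 0 and 0.008 m and angle between each of vee_block, ring_collar's own z axis and vertical below 0.1 rad and horizontal distance between ring_collar and ring_post below 0.011 m and z of ring_collar in the frame of ring_post between 0.001 and 0.009 m and horizontal distance between base_plate and plate_rest below 0.015 m and z of base_plate in the frame of plate_rest between 0.008 and 0.016 m and angle between base_plate's own z axis and vertical below 0.08 rad and angle between the y axis of base_plate and the y axis of plate_rest, either way round below 0.25 rad); the robot touches nothing.
It also fails if it takes over 99 s, if anything falls off the work surface, if the arm or the gripper's body presses on something with over 40 N, if the wrist force passes 120 N, or if a joint passes its speed limit or range.

## Working session

There is one attempt and no reset: what is moved stays moved. The work goes in short steps, Python scripts to look and compute and a tool call to move; the robot and the scene stay as the last step left them, time stands still between calls to the robot, and variables do not carry over. Pictures are saved under pics/ and viewed, about 12 in all and at most 16, crops included, and the job is handed in when it is done.

Besides the shell and the picture viewer there is one more tool, called after "Emit:" as name(argument=value, ...), one argument or row to a line, values as JSON. apply_moves: Moves the arm, as the interface text tells. Its arguments: {"type":"object","properties":{"linear":{"type":"array"},"dr":{"type":"array"},"gripper":{"type":"array"},"grip_force":{"type":"number"}},"required":["linear","dr","gripper"]}

```bash
ls; mkdir -p pics
python3 - <<'E'
from bench import status, grab_frame, camera_info, r
import cv2, numpy as np
s=status.get_state(); print({k:np.round(v,3).tolist() for k,v in s.items()})
for n in("top","side"):
    c=camera_info(n); print(n,{k:np.round(v,4).tolist() for k,v in c.items()})
    cv2.imwrite(f"pics/{n}0.png",cv2.resize(grab_frame(n)[:,:,::-1],(800,600),interpolation=cv2.INTER_CUBIC))
E
```

```text
pics
{'time_s': 0.0, 'joints': [58.888, 19.132, 2.286, 84.015, -0.764, 76.967, -3.352], 'joint_vel': [0.054, 0.055, -0.028, 0.023, -0.02, -0.022, 0.066], 'joint_torque': [0.001, -65.856, 1.366, -40.556, 0.017, 0.013, -0.0], 'ee_pos': [0.279, -0.587, 0.23], 'ee_rot': [[-0.903, -0.001, 0.429], [-0.429, 0.001, -0.903], [0.0, -1.0, -0.002]], 'wrist_force': [0.05, 0.182, 0.056], 'wrist_torque': [-0.033, -0.021, -0.058], 'width': 0.085}
top {'fov_y': 45.1763, 'cx': 275.9676, 'cy': 208.7702, 'R': [[-0.006, -1.0, -0.0067], [-0.9972, 0.0064, -0.0739], [0.074, 0.0062, -0.9972]], 't': [-0.1599, 0.5945, 1.2626]}
side {'fov_y': 53.4701, 'cx': 278.4017, 'cy': 212.3787, 'R': [[-0.9377, -0.3471, 0.0136], [-0.2055, 0.523, -0.8272], [0.28, -0.7785, -0.5618]], 't': [0.4919, 0.2459, 0.6474]}
```

View pics/top0.png

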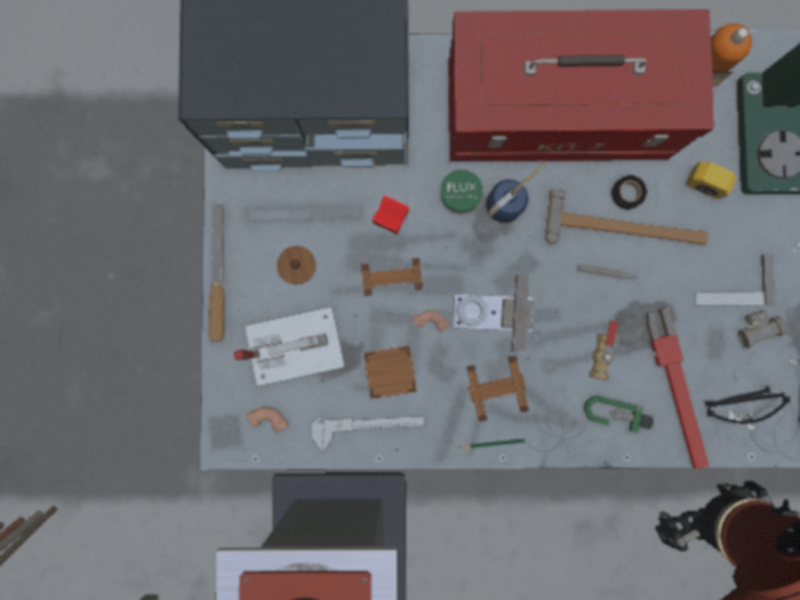

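View pics/side0.png

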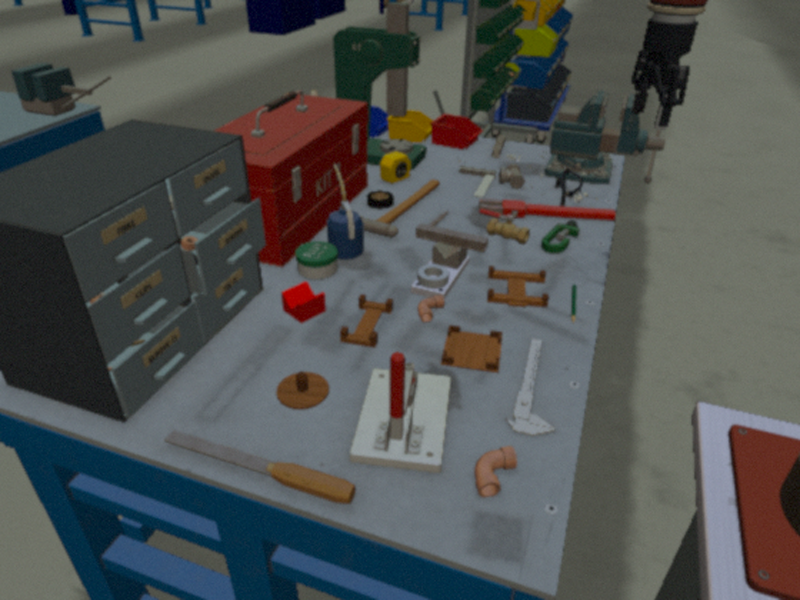

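The top view shows the tube/V-block/ring/plate stack at about (495,312) of 800x600. The plate rest is at (497,388), the board at (390,372), the bar rest at (392,276) and the ring post at (297,265); the red decoy is at (391,213). I'll enlarge this region.

```bash
cat > h.py <<'E'
from bench import status, grab_frame, camera_info, r
import cv2, numpy as np
def px2w(c,u,v,z):
    f=210/np.tan(np.radians(c["fov_y"]/2)); R=np.array(c["R"]);t=np.array(c["t"])
    d=R.T@np.array([(u-c["cx"])/f,(v-c["cy"])/f,1]); o=-R.T@t
    return o+d*(z-o[2])/d[2]
def w2px(c,X):
    f=210/np.tan(np.radians(c["fov_y"]/2)); p=np.array(c["R"])@np.array(X)+np.array(c["t"])
    return np.array([c["cx"]+f*p[0]/p[2],c["cy"]+f*p[1]/p[2]])
def crop(n,u0,u1,v0,v1,s,name):
    im=grab_frame(n)[v0:v1,u0:u1,::-1]
    cv2.imwrite(f"pics/{name}.png",cv2.resize(im,None,fx=s,fy=s,interpolation=cv2.INTER_CUBIC))
def goto(xyz,jaw=None):
    """shift mm in tool axes to world xyz(m), and turn about tool y so that tool z lies along jaw (deg in world xy), levelled"""
    s=status.get_state(); R=np.array(s["ee_rot"]); p=np.array(s["ee_pos"])
    z=R[:,2].copy()
    if jaw is None: a=np.arctan2(z[1],z[0])
    else:
        a=np.radians(jaw)
        if np.cos(a)*z[0]+np.sin(a)*z[1]<0: a+=np.pi
    Z=np.array([np.cos(a),np.sin(a),0]);Y=np.array([0,0,-1.]);X=np.cross(Y,Z)
    T=np.c_[X,Y,Z]
    rv=np.degrees(cv2.Rodrigues(R.T@T)[0].ravel())
    print("lin",np.round(R.T@(np.array(xyz)-p)*1000,1),"dr",np.round(rv,1),"pos",np.round(p,4),"jaw",round(float(np.degrees(np.arctan2(z[1],z[0]))),1),"w",round(s["width"],4),"F",np.round(s["wrist_force"],1),"t",round(s["time_s"],2),"j",np.round(s["joints"],0))
E
python3 -c "
from h import *
crop('top',180,400,125,305,3.6,'c1')
print(w2px(camera_info('top'),[.5,0,0]))"
```

```text
[212.68254973 246.02114702]
```

View pics/c1.png

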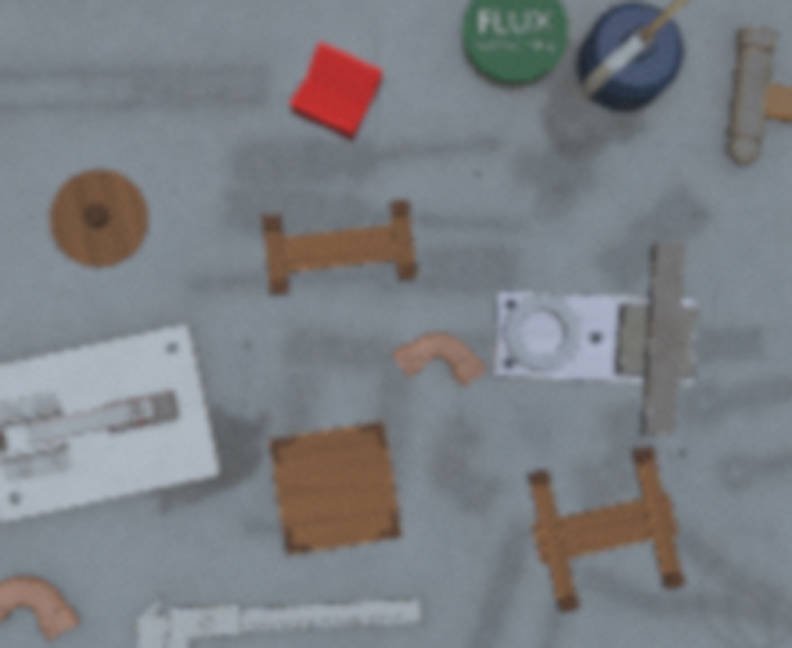

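The crop shows every piece. In crop pixels: tube ends (668,243)/(658,433), V-block (657,340), ring (541,332), and plate corners (498,293) to (693,382). The rests are at (606,529), (335,488), (340,247) and (99,218).

```bash
python3 -c "
from h import *
c=camera_info('top')
P=lambda u,v,z:px2w(c,u/3.6+180,v/3.6+125,z)[:2]
def ax(n,a,b,z):
    a=P(*a,z);b=P(*b,z);d=b-a;print(n,np.round((a+b)/2,4),np.round(np.linalg.norm(d),4),'dir',round(np.degrees(np.arctan2(d[1],d[0])),1))
ax('post',(99,218),(99,218),.005)
ax('barrest y',(275,254),(404,240),.022)
ax('nest x',(286,493),(386,483),.014)
ax('nest y',(328,436),(342,540),.014)
ax('prest y',(554,541),(658.5,517.5),.02)
ax('tube y',(668,245),(658,432),.071)
ax('vee',(619,341),(695,340),.051)
ax('vee2',(658,303),(656,377),.051)
ax('ring',(541,332),(541,332),.033)
ax('plate',(497,335),(694,340),.015)
ax('plate side',(498,293),(693,300),.015)
ax('plate side',(498,376),(693,382),.015)
from h import goto
goto([.6,-.35,.25],0)
print(camera_info('wrist'))
"
```

```text
post [0.6561 0.0133] 0.0 dir 0.0
barrest y [ 0.6322 -0.1596] 0.0919 dir -84.2
nest x [ 0.4623 -0.1561] 0.0709 dir -84.6
nest y [ 0.4623 -0.1554] 0.0737 dir -172.6
prest y [ 0.4326 -0.3453] 0.0751 dir -77.7
tube y [ 0.5636 -0.3789] 0.1271 dir 175.9
vee [ 0.5631 -0.3781] 0.0523 dir -89.6
vee2 [ 0.5635 -0.3781] 0.051 dir 177.4
ring [ 0.5705 -0.3002] 0.0 dir 0.0
plate [ 0.5673 -0.3405] 0.1395 dir -91.8
plate side [ 0.5965 -0.341 ] 0.1383 dir -92.4
plate side [ 0.5379 -0.3401] 0.1378 dir -92.1
lin [-391.6  -19.3  -76. ] dr [  0.1 -64.6  -0. ] pos [ 0.2789 -0.5867  0.2306] jaw -64.6 w 0.0854 F [0.3 0.7 0.4] t 0.15 j [59. 19.  2. 84. -1. 77. -3.]
{'fov_y': 66.07767812120973, 'cx': 276.97681336541183, 'cy': 213.11846318051016, 'R': array([[ 0.42993394, -0.90285978, -0.00100999],
       [-0.85852399, -0.40916735,  0.30906088],
       [-0.27945189, -0.13200866, -0.95104172]]), 't': array([-0.64894154, -0.04047243,  0.37945566])}
```

```bash
python3 -c "
from h import *
goto([.5635,-.3785,.2],86)"
```

```text
lin [-346.4   30.7  -65.8] dr [ 0.1 29.4  0. ] pos [ 0.2789 -0.5867  0.2306] jaw -64.6 w 0.0854 F [0.3 0.7 0.4] t 0.15 j [59. 19.  2. 84. -1. 77. -3.]
```

Emit:
apply_moves(
  linear=[
    [-346, 31, -66],
    [-346, 31, -66],
    [-346, 31, -66],
    [-346, 31, -66],
    [-346, 31, -66],
  ],
  dr=[
    [0, 29.4, 0],
    [0, 29.4, 0],
    [0, 29.4, 0],
    [0, 29.4, 0],
    [0, 29.4, 0],
  ],
  gripper=[60, 60, 60, 60, 60],
  grip_force=60,
)

```text
time_s: 0.65
ee_pos: [0.4766, -0.4416, 0.2091]
ee_rot: [[-0.997, -0.001, -0.073], [0.073, 0.001, -0.997], [0.001, -1.0, -0.001]]
wrist_force: [0.8, -0.1, -0.2]
width: 0.0604
```

```bash
python3 -c "
from h import *
goto([.5635,-.3785,.2],86)"
```

```text
lin [-82.1   9.1 -69.2] dr [ 0.1 -0.2  0.1] pos [ 0.4766 -0.4416  0.2091] jaw -94.2 w 0.0604 F [ 0.8 -0.1 -0.2] t 0.65 j [ 39.  20.  -0.  86.   0.  75. -55.]
```

Emit:
apply_moves(
  linear=[
    [-82, 9, -69],
    [-82, 9, -69],
    [-82, 9, -69],
    [-82, 9, -69],
  ],
  dr=[
    [0, 0, 0],
    [0, 0, 0],
    [0, 0, 0],
    [0, 0, 0],
  ],
  gripper=[60, 60, 60, 60],
)

```text
time_s: 1.05
ee_pos: [0.5652, -0.3759, 0.1991]
ee_rot: [[-0.998, -0.002, -0.068], [0.068, 0.003, -0.998], [0.002, -1.0, -0.003]]
wrist_force: [-0.5, -1.1, 0.0]
width: 0.0599
```

```bash
python3 -c "
from h import *
goto([.5635,-.3785,.056],86)
c=camera_info('wrist');np.save('w1.npy',c,allow_pickle=True)
crop('wrist',0,560,0,420,1.42,'w1')"
```

```text
lin [  1.2 143.1   3.1] dr [0.2 0.1 0.1] pos [ 0.5652 -0.3759  0.1991] jaw -93.9 w 0.0599 F [-0.5 -1.1  0. ] t 1.05 j [ 32.  24.  -3.  82.   1.  75. -65.]
```

View pics/w1.png

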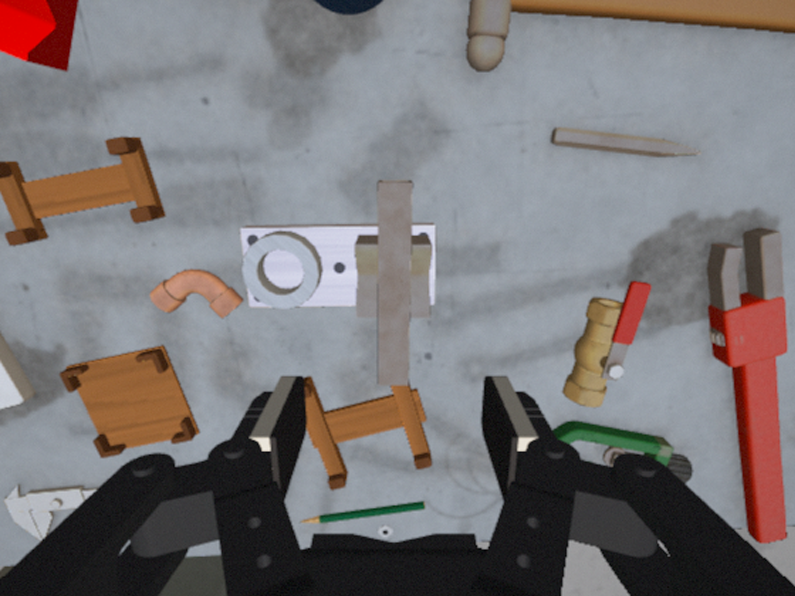

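The wrist view shows the tube top from (395,183) to (392,383), the ring at (282,269), the plate's top-left corner at (241,226), the V-block between columns 357 and 431, and the rests below and to the left.

```bash
python3 -c "
from h import *
c=np.load('w1.npy',allow_pickle=True).item()
P=lambda u,v,z:px2w(c,u/1.42,v/1.42,z)[:2]
def ax(n,a,b,z):
    a=P(*a,z);b=P(*b,z);d=b-a;print(n,np.round((a+b)/2,4),np.round(np.linalg.norm(d),4),'dir',round(np.degrees(np.arctan2(d[1],d[0])),1))
ax('tube y',(395,182),(392,384),.071)
ax('ring',(244,269),(321,269),.033)
ax('plate top',(241,226),(435,223),.015)
ax('plate left',(241,226),(248,307),.015)
ax('vee',(356,236),(356,317),.051)
ax('vee2',(431,236),(431,317),.051)
ax('barrest y',(21,207),(135,180),.022)
ax('barrest diag',(24,237),(123,145),.022)
ax('barrest diag',(6,174),(148,213),.022)
ax('prest d1',(305,382),(422,461),.02)
ax('prest d2',(337,480),(401,390),.02)
ax('nest d1',(73,375),(183,430),.014)
ax('nest d2',(108,446),(153,356),.014)
goto([.5635,-.3785,.056],86)
"
```

```text
tube y [ 0.5642 -0.3752] 0.1287 dir 175.3
ring [ 0.5733 -0.299 ] 0.0532 dir -93.8
plate top [ 0.5987 -0.3379] 0.1377 dir -93.0
plate left [ 0.572  -0.2667] 0.0607 dir 175.2
vee [ 0.5685 -0.3509] 0.0547 dir 174.7
vee2 [ 0.5652 -0.3999] 0.0547 dir 177.6
barrest y [ 0.6324 -0.1642] 0.0835 dir -81.4
barrest diag [ 0.6334 -0.1607] 0.1011 dir -56.8
barrest diag [ 0.6323 -0.1645] 0.0948 dir -109.7
prest d1 [ 0.4396 -0.344 ] 0.1181 dir -132.0
prest d2 [ 0.4264 -0.345 ] 0.1007 dir -36.0
nest d1 [ 0.4665 -0.1541] 0.0946 dir -126.0
nest d2 [ 0.4669 -0.1547] 0.097 dir -35.7
lin [ -0.4 143.5   0.3] dr [ 0.1 -0.1  0.1] pos [ 0.5634 -0.3784  0.1995] jaw -94.1 w 0.0596 F [-0.4 -1.   0.1] t 1.1 j [ 32.  24.  -2.  82.   1.  75. -65.]
```

Emit:
apply_moves(
  linear=[
    [0, 80, -1],
    [0, 145, -1],
    [0, 145, -1],
    [0, 145, -1],
  ],
  dr=[
    [0, 0, 0],
    [0, 0, 0],
    [0, 0, 0],
    [0, 0, 0],
  ],
  gripper=[45, 45, 45, 45],
)

```text
time_s: 1.5
ee_pos: [0.5572, -0.3771, 0.0479]
ee_rot: [[-0.997, -0.012, -0.074], [0.074, 0.006, -0.997], [0.013, -1.0, -0.005]]
wrist_force: [-1.6, 0.9, -0.1]
width: 0.0447
```

Emit:
apply_moves(
  linear=[
    [0, 0, 0],
    [0, 0, 0],
    [0, 0, 0],
    [0, 0, 0],
    [0, 0, 0],
  ],
  dr=[
    [0, 0, 0],
    [0, 0, 0],
    [0, 0, 0],
    [0, 0, 0],
    [0, 0, 0],
  ],
  gripper=[10, 10, 10, 10, 10],
  grip_force=50,
)

```text
time_s: 2.0
ee_pos: [0.5581, -0.3778, 0.0499]
ee_rot: [[-0.997, -0.01, -0.074], [0.074, 0.004, -0.997], [0.01, -1.0, -0.004]]
wrist_force: [-1.3, -0.5, 6.5]
width: 0.019
```

Emit:
apply_moves(
  linear=[
    [0, -30, 0],
    [0, -70, 0],
    [0, -110, 0],
    [0, -110, 0],
    [0, -110, 0],
  ],
  dr=[
    [0, 0, 0],
    [0, 0, 0],
    [0, 0, 0],
    [0, 0, 0],
    [0, 0, 0],
  ],
  gripper=[10, 10, 10, 10, 10],
)

```text
time_s: 2.5
ee_pos: [0.5599, -0.3786, 0.1615]
ee_rot: [[-0.997, -0.008, -0.074], [0.074, 0.003, -0.997], [0.008, -1.0, -0.002]]
wrist_force: [0.0, 0.7, -1.8]
width: 0.0193
```

```bash
python3 -c "
from h import *
goto([.632,-.161,.16],50-180)
goto([.632,-.161,.16],7)
c=camera_info('wrist');np.save('w2.npy',c,allow_pickle=True)
crop('wrist',0,560,0,420,1.42,'w2')"
```

```text
lin [ -55.8    1.6 -222.3] dr [-0.  35.8  0.5] pos [ 0.5599 -0.3786  0.1615] jaw -94.2 w 0.0193 F [ 0.   0.7 -1.8] t 2.5 j [ 32.  25.  -2.  84.   1.  71. -65.]
lin [ -55.8    1.6 -222.3] dr [-0.2 78.8  0.5] pos [ 0.5599 -0.3786  0.1615] jaw -94.2 w 0.0193 F [ 0.   0.7 -1.8] t 2.5 j [ 32.  25.  -2.  84.   1.  71. -65.]
```

View pics/w2.png

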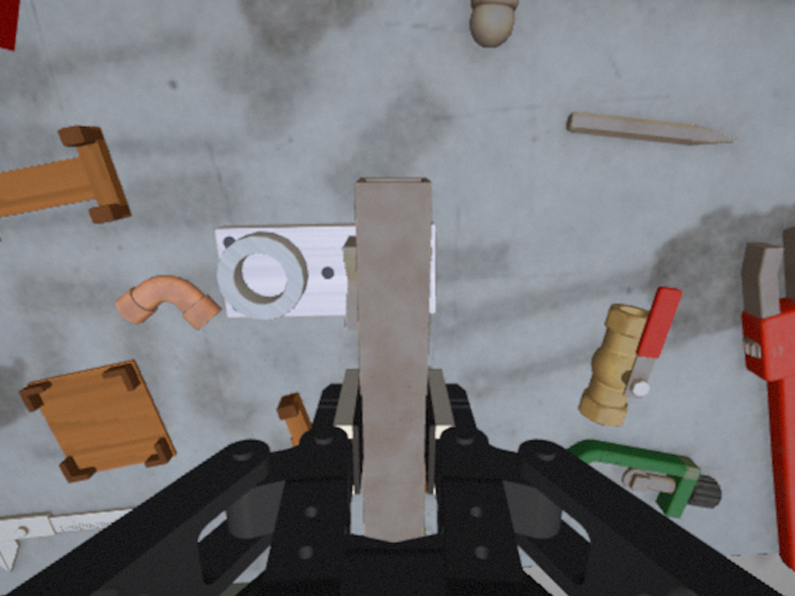

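The tube is held, its far end at (393,181).

```bash
python3 -c "
from h import *
c=np.load('w2.npy',allow_pickle=True).item()
for z in (.178,.182,.186):
  p=px2w(c,393/1.42,181/1.42,z);print(p-np.array([.5599,-.3786,.1615]), px2w(c,431/1.42,181/1.42,z)-px2w(c,355/1.42,181/1.42,z))
"
```

```text
[ 0.07199464 -0.00481251  0.0165    ] [-0.00146951 -0.02000683  0.        ]
[ 0.07224318 -0.00484215  0.0205    ] [-0.00142247 -0.01936644  0.        ]
[ 0.07249172 -0.00487179  0.0245    ] [-0.00137544 -0.01872606  0.        ]
```

Emit:
apply_moves(
  linear=[
    [-56, 0, -222],
    [-56, 0, -222],
    [-56, 0, -222],
    [-56, 0, -222],
    [-56, 0, -222],
  ],
  dr=[
    [0, -100, 0],
    [0, -100, 0],
    [0, -100, 0],
    [0, -100, 0],
    [0, -100, 0],
  ],
  gripper=[10, 10, 10, 10, 10],
)

```text
time_s: 3.05
ee_pos: [0.6316, -0.1549, 0.1585]
ee_rot: [[-0.773, -0.012, 0.634], [-0.634, 0.007, -0.773], [0.005, -1.0, -0.013]]
wrist_force: [0.4, 0.4, -0.8]
width: 0.0188
```

```bash
python3 -c "
from h import *
goto([.632,-.161,.13],6.5)"
```

```text
lin [ 3.4 28.4  5.3] dr [  0.8 -57.1  -0.1] pos [ 0.6316 -0.1549  0.1585] jaw -50.6 w 0.0188 F [ 0.4  0.4 -0.8] t 3.05 j [ 21.  23. -15.  88.   6.  71. -45.]
```

Emit:
apply_moves(
  linear=[
    [11, 25, 10],
    [11, 25, 10],
    [11, 25, 10],
    [11, 25, 10],
    [11, 25, 10],
  ],
  dr=[
    [0.8, -57, 0],
    [0.8, -57, 0],
    [0.8, -57, 0],
    [0.8, -57, 0],
    [0.8, -57, 0],
  ],
  gripper=[10, 10, 10, 10, 10],
)

```text
time_s: 3.55
ee_pos: [0.6282, -0.1691, 0.1315]
ee_rot: [[-0.138, -0.005, 0.99], [-0.99, 0.003, -0.138], [-0.002, -1.0, -0.005]]
wrist_force: [-0.6, -0.5, -0.5]
width: 0.0191
```

```bash
python3 -c "
from h import *
goto([.6333,-.169,.07],6.5)"
```

```text
lin [-0.7 61.4  5.4] dr [  0.3 -14.4  -0.1] pos [ 0.6282 -0.1691  0.1315] jaw -7.9 w 0.0191 F [-0.6 -0.5 -0.5] t 3.55 j [ 28.  25. -22.  89.  10.  68.  -4.]
```

Emit:
apply_moves(
  linear=[
    [-1, 30, 5],
    [-1, 61, 5],
    [-1, 61, 5],
    [-1, 61, 5],
  ],
  dr=[
    [0.3, -8, 0],
    [0.3, -14.4, 0],
    [0.3, -14.4, 0],
    [0.3, -14.4, 0],
  ],
  gripper=[10, 10, 10, 10],
)

```text
time_s: 3.95
ee_pos: [0.632, -0.1684, 0.0695]
ee_rot: [[0.109, -0.003, 0.994], [-0.994, 0.004, 0.109], [-0.004, -1.0, -0.002]]
wrist_force: [-0.3, 0.5, -0.9]
width: 0.0188
```

```bash
python3 -c "
from h import *
goto([.6333,-.169,.01],6.5)
c=camera_info('wrist');np.save('w3.npy',c,allow_pickle=True)
crop('wrist',0,560,0,420,1.42,'w3')"
```

```text
lin [ 0.9 59.5  1.3] dr [ 0.1 -0.2 -0.2] pos [ 0.632  -0.1684  0.0695] jaw 6.3 w 0.0188 F [-0.3  0.5 -0.9] t 3.95 j [ 29.  29. -24.  92.  12.  62.   8.]
```

View pics/w3.png

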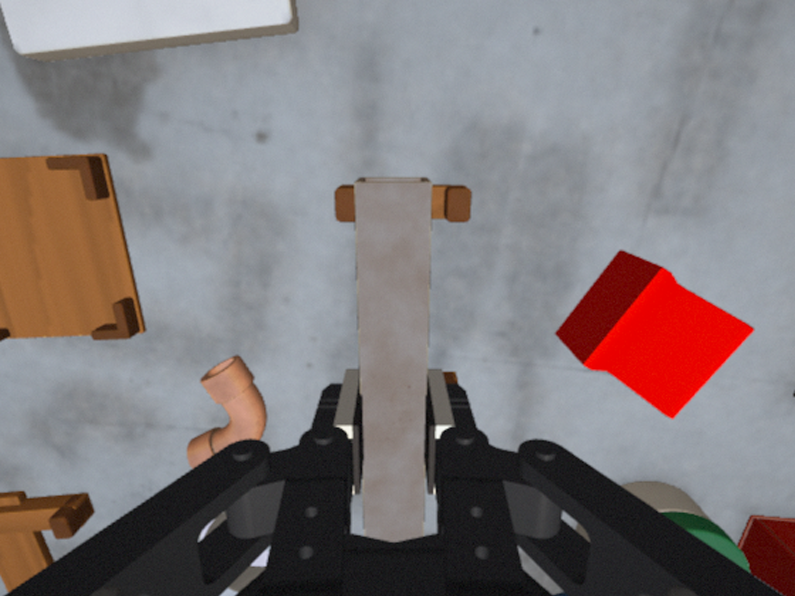

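The horns of the far block sit at (345,203) and (459,203), square with the tube.

```bash
python3 -c "
from h import *
c=np.load('w3.npy',allow_pickle=True).item()
s=status.get_state();R=np.array(s['ee_rot']);p=np.array(s['ee_pos'])
for u,v in((345,184),(345,221),(459,184),(459,221)):
  print(np.round(R.T@(px2w(c,u/1.42,v/1.42,.022)-p)*1000,1))
print(np.round(R.T@(px2w(c,393/1.42,181/1.42,.09)-p)*1000,1))
goto([.632,-.1685,.01],6.5)
"
```

```text
[-68.4  49.1 -20.8]
[-53.7  49.1 -21.2]
[-68.5  49.2  25. ]
[-53.7  49.1  25.7]
[-73.3 -18.8  -1.3]
lin [-0.  61.  -1.1] dr [-0.  -0.2 -0.2] pos [ 0.6331 -0.1686  0.071 ] jaw 6.3 w 0.0187 F [ 0.9 -0.6 -0.1] t 4.0 j [ 29.  29. -24.  92.  12.  62.   8.]
```

Emit:
apply_moves(
  linear=[
    [-5, 15, 3],
    [-5, 35, 3],
    [-5, 50, 3],
    [-5, 57, 3],
    [-5, 59, 3],
  ],
  dr=[
    [0, 0, 0],
    [0, 0, 0],
    [0, 0, 0],
    [0, 0, 0],
    [0, 0, 0],
  ],
  gripper=[10, 10, 10, 10, 10],
)

```text
time_s: 4.5
ee_pos: [0.6352, -0.1629, 0.0111]
ee_rot: [[0.109, -0.001, 0.994], [-0.994, 0.003, 0.109], [-0.003, -1.0, -0.001]]
wrist_force: [-0.1, -0.9, -1.6]
width: 0.0192
```

Emit:
apply_moves(
  linear=[
    [0, 0, 0],
    [0, 0, 0],
    [0, 0, 0],
    [0, -20, 0],
    [0, -80, 0],
  ],
  dr=[
    [0, 0, 0],
    [0, 0, 0],
    [0, 0, 0],
    [0, 0, 0],
    [0, 0, 0],
  ],
  gripper=[40, 40, 40, 45, 60],
)

```text
time_s: 5.0
ee_pos: [0.6323, -0.1628, 0.0779]
ee_rot: [[0.109, -0.008, 0.994], [-0.994, 0.005, 0.109], [-0.006, -1.0, -0.008]]
wrist_force: [1.1, -0.8, -0.8]
width: 0.058
```

Emit:
apply_moves(
  linear=[
    [0, -70, 0],
    [0, -70, 0],
    [0, -70, 0],
  ],
  dr=[
    [0, 0, 0],
    [0, 0, 0],
    [0, 0, 0],
  ],
  gripper=[85, 85, 85],
)

```text
time_s: 5.3
ee_pos: [0.6351, -0.1635, 0.1524]
ee_rot: [[0.109, -0.002, 0.994], [-0.994, 0.003, 0.109], [-0.003, -1.0, -0.001]]
wrist_force: [0.8, -0.2, -0.1]
width: 0.0844
```

```bash
python3 -c "
from h import *
goto([.566,-.376,.2],-3.5)
c=camera_info('wrist');np.save('w4.npy',c,allow_pickle=True)
crop('wrist',0,560,0,420,1.42,'w4')"
```

```text
lin [203.6 -48.1 -91.8] dr [ 0.1  9.7 -0.2] pos [ 0.6351 -0.1635  0.1524] jaw 6.2 w 0.0844 F [ 0.8 -0.2 -0.1] t 5.3 j [ 29.  25. -25.  87.  10.  70.   9.]
```

View pics/w4.png

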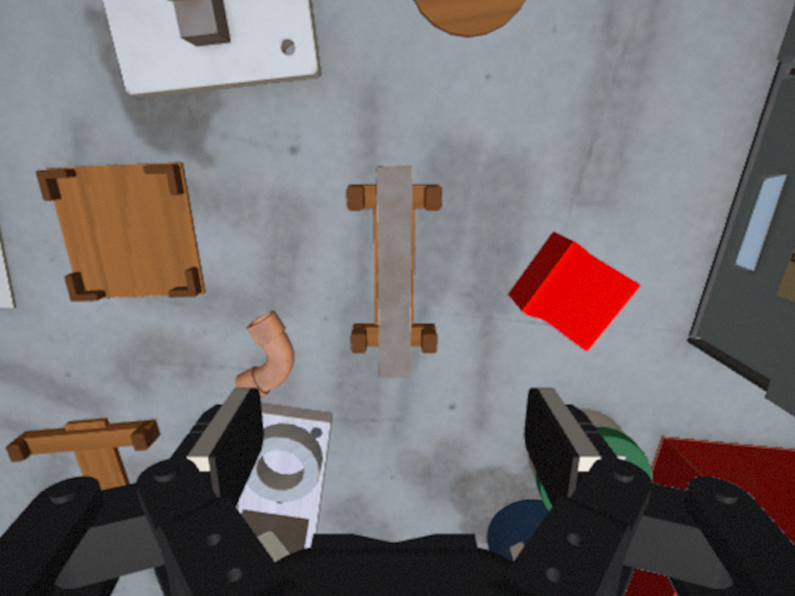

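The tube lies centred in both notches, between (395,165) and (395,377). The board's stops at (52,184), (172,178), (192,280) and (84,287) give a second fix.

```bash
python3 -c "
from h import *
c=np.load('w4.npy',allow_pickle=True).item()
q=np.array([px2w(c,u/1.42,v/1.42,.014)[:2] for u,v in((52,184),(172,178),(192,280),(84,287))])
print(q.mean(0),np.degrees(np.arctan2(*(q[1]-q[0])[::-1])),np.degrees(np.arctan2(*(q[2]-q[3])[::-1])),np.degrees(np.arctan2(*(q[3]-q[0])[::-1])),np.degrees(np.arctan2(*(q[2]-q[1])[::-1])))
goto([.566,-.376,.15],-3.5)
"
```

```text
[ 0.46751158 -0.1485035 ] 9.019877120155648 10.089215896026834 -78.43456101881907 -80.56240119889294
lin [204.   -0.8 -90.4] dr [ 0.3  9.7 -0.2] pos [ 0.6337 -0.1634  0.1497] jaw 6.2 w 0.0852 F [-0.5 -0.3 -1.2] t 5.35 j [ 29.  25. -25.  88.  10.  70.   9.]
```

Emit:
apply_moves(
  linear=[
    [204, -20, -92],
    [204, -20, -92],
    [204, -20, -92],
    [204, -20, -92],
    [204, -20, -92],
  ],
  dr=[
    [0, 9.7, 0],
    [0, 9.7, 0],
    [0, 9.7, 0],
    [0, 9.7, 0],
    [0, 9.7, 0],
  ],
  gripper=[85, 85, 85, 85, 85],
)

```text
time_s: 5.85
ee_pos: [0.5608, -0.3819, 0.1674]
ee_rot: [[-0.066, -0.008, 0.998], [-0.998, 0.003, -0.066], [-0.002, -1.0, -0.009]]
wrist_force: [0.7, -0.2, 0.0]
width: 0.0847
```

```bash
python3 -c "
from h import *
goto([.565,-.377,.1],-3.5)"
```

```text
lin [-5.  67.3  4.4] dr [ 0.5 -0.3 -0.1] pos [ 0.5608 -0.3819  0.1674] jaw -3.8 w 0.0847 F [ 0.7 -0.2  0. ] t 5.85 j [ 44.  26. -18.  83.   8.  73.  21.]
```

Emit:
apply_moves(
  linear=[
    [-5, 45, 4],
    [-5, 90, 4],
    [-5, 125, 4],
    [-5, 143, 4],
    [-5, 146, 4],
  ],
  dr=[
    [0.5, 0, 0],
    [0.5, 0, 0],
    [0.5, 0, 0],
    [0.5, 0, 0],
    [0.5, 0, 0],
  ],
  gripper=[85, 85, 85, 85, 85],
)

```text
time_s: 6.35
ee_pos: [0.562, -0.3755, 0.0178]
ee_rot: [[-0.066, -0.005, 0.998], [-0.998, 0.005, -0.066], [-0.005, -1.0, -0.005]]
wrist_force: [0.3, -0.0, 0.0]
width: 0.0848
```

Emit:
apply_moves(
  linear=[
    [0, 0, 0],
    [0, 0, 0],
    [0, 0, 0],
    [0, 0, 0],
    [0, 0, 0],
  ],
  dr=[
    [0, 0, 0],
    [0, 0, 0],
    [0, 0, 0],
    [0, 0, 0],
    [0, 0, 0],
  ],
  gripper=[40, 40, 40, 40, 40],
  grip_force=70,
)

```text
time_s: 6.85
ee_pos: [0.5633, -0.3762, 0.0199]
ee_rot: [[-0.066, -0.002, 0.998], [-0.998, 0.003, -0.066], [-0.003, -1.0, -0.002]]
wrist_force: [0.6, -0.4, 7.3]
width: 0.0489
```

Emit:
apply_moves(
  linear=[
    [0, -20, 0],
    [0, -60, 0],
    [0, -100, 0],
    [0, -100, 0],
    [0, -100, 0],
  ],
  dr=[
    [0, 0, 0],
    [0, 0, 0],
    [0, 0, 0],
    [0, 0, 0],
    [0, 0, 0],
  ],
  gripper=[40, 40, 40, 40, 40],
)

```text
time_s: 7.35
ee_pos: [0.5636, -0.3767, 0.1207]
ee_rot: [[-0.066, -0.001, 0.998], [-0.998, 0.002, -0.066], [-0.002, -1.0, -0.001]]
wrist_force: [-0.4, -0.7, -6.1]
width: 0.049
```

```bash
python3 -c "
from h import *
goto([.4655,-.153,.10],6.5)"
```

```text
lin [-216.7   21.3 -112.6] dr [  0.  -10.3  -0.1] pos [ 0.5636 -0.3767  0.1207] jaw -3.8 w 0.049 F [-0.4 -0.7 -6.1] t 7.35 j [ 43.  28. -18.  86.   9.  68.  20.]
```

Emit:
apply_moves(
  linear=[
    [-217, 20, -113],
    [-217, 20, -113],
    [-217, 20, -113],
    [-217, 20, -113],
    [-217, 20, -113],
  ],
  dr=[
    [0, -11, 0],
    [0, -11, 0],
    [0, -11, 0],
    [0, -11, 0],
    [0, -11, 0],
  ],
  gripper=[40, 40, 40, 40, 40],
)

```text
time_s: 7.85
ee_pos: [0.4623, -0.1503, 0.0991]
ee_rot: [[0.126, -0.004, 0.992], [-0.992, 0.004, 0.126], [-0.004, -1.0, -0.004]]
wrist_force: [1.2, 1.0, -3.0]
width: 0.0489
```

Emit:
apply_moves(
  linear=[
    [0, 30, 0],
    [0, 30, 0],
    [0, 30, 0],
  ],
  dr=[
    [0, 0, 0],
    [0, 0, 0],
    [0, 0, 0],
  ],
  gripper=[40, 40, 40],
)

```text
time_s: 8.15
ee_pos: [0.4612, -0.1505, 0.0683]
ee_rot: [[0.125, -0.007, 0.992], [-0.992, 0.005, 0.125], [-0.005, -1.0, -0.006]]
wrist_force: [-0.2, 0.4, -3.3]
width: 0.049
```

```bash
python3 -c "
from h import *
goto([.4655,-.153,.010],7)
c=camera_info('wrist');np.save('w5.npy',c,allow_pickle=True)
crop('wrist',0,560,0,420,1.42,'w5')"
```

```text
lin [ 3.3 58.3  4.3] dr [ 0.4  0.2 -0.3] pos [ 0.4612 -0.1505  0.0683] jaw 7.2 w 0.049 F [-0.2  0.4 -3.3] t 8.15 j [ 38.  11. -27. 115.   6.  55.  15.]
```

View pics/w5.png

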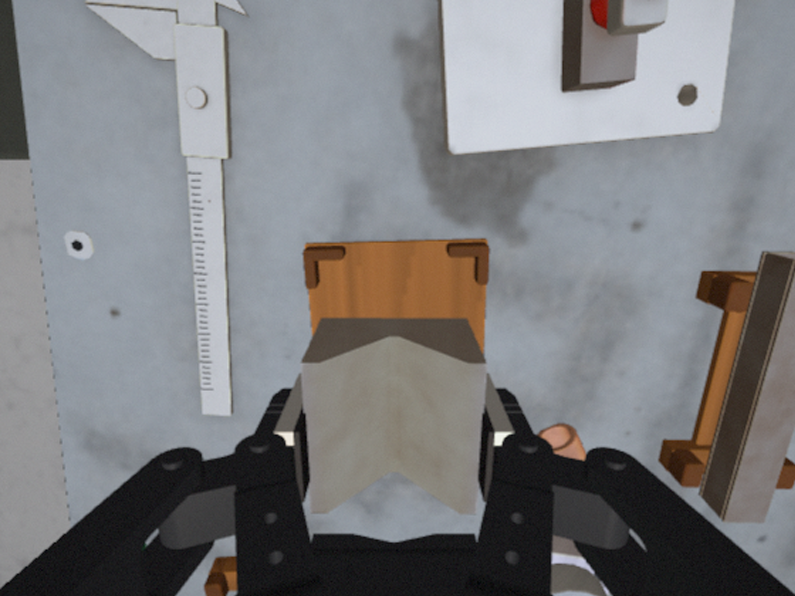

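The board's far stops are at (305,243) and (488,240). The block is held with its lower far edge at row 319, columns 319 to 470.

```bash
python3 -c "
from h import *
c=np.load('w5.npy',allow_pickle=True).item()
R=np.array([[0.125,-.007,.992],[-.992,.005,.125],[-.005,-1,-.006]]);p=np.array([.4612,-.1505,.0683])
for u,v,z in((305,243,.014),(488,240,.014),(319,319,.063),(470,319,.063),(303,362,.098),(486,362,.098)):
  print(z,np.round(R.T@(px2w(c,u/1.42,v/1.42,z)-p)*1000,1))
goto([.4655,-.153,.010],7)
"
```

```text
0.014 [-42.9  54.8 -38.4]
0.014 [-44.3  54.3  40.6]
0.063 [-25.8   5.6 -25.6]
0.063 [-26.    5.3  26. ]
0.098 [-26.2 -29.4 -24.5]
0.098 [-26.4 -29.7  24.8]
lin [ 2.7 59.1  3.2] dr [ 0.2  0.2 -0.3] pos [ 0.4622 -0.151   0.0692] jaw 7.2 w 0.0487 F [-0.   0.3 -2.9] t 8.2 j [ 38.  11. -27. 115.   6.  55.  15.]
```

Emit:
apply_moves(
  linear=[
    [0, 20, 1],
    [0, 40, 1],
    [0, 53, 1],
    [0, 58, 1],
    [0, 59.5, 1],
  ],
  dr=[
    [0.2, 0, 0],
    [0.2, 0, 0],
    [0.2, 0, 0],
    [0.2, 0, 0],
    [0.2, 0, 0],
  ],
  gripper=[40, 40, 40, 40, 40],
)

```text
time_s: 8.7
ee_pos: [0.4631, -0.151, 0.0096]
ee_rot: [[0.124, -0.002, 0.992], [-0.992, 0.005, 0.124], [-0.005, -1.0, -0.001]]
wrist_force: [-0.2, -0.9, -4.7]
width: 0.0489
```

Emit:
apply_moves(
  linear=[
    [0, 0, 0],
    [0, 0, 0],
    [0, 0, 0],
    [0, -10, 0],
    [0, -60, 0],
  ],
  dr=[
    [0, 0, 0],
    [0, 0, 0],
    [0, 0, 0],
    [0, 0, 0],
    [0, 0, 0],
  ],
  gripper=[75, 75, 75, 75, 75],
)

```text
time_s: 9.2
ee_pos: [0.4601, -0.1503, 0.0671]
ee_rot: [[0.124, -0.009, 0.992], [-0.992, 0.008, 0.124], [-0.009, -1.0, -0.008]]
wrist_force: [0.9, -0.2, 0.8]
width: 0.0747
```

Emit:
apply_moves(
  linear=[
    [0, -70, 0],
    [0, -70, 0],
    [0, -70, 0],
  ],
  dr=[
    [0, 0, 0],
    [0, 0, 0],
    [0, 0, 0],
  ],
  gripper=[85, 85, 85],
)

```text
time_s: 9.5
ee_pos: [0.4628, -0.1514, 0.1414]
ee_rot: [[0.124, -0.003, 0.992], [-0.992, 0.005, 0.124], [-0.006, -1.0, -0.002]]
wrist_force: [0.6, -0.3, -0.2]
width: 0.0846
```

```bash
python3 -c "
from h import *
goto([.572,-.2997,.15],-3.5)
crop('wrist',0,560,0,420,1.42,'w6')"
```

```text
lin [160.7  -9.6  89.9] dr [ 0.1 10.6 -0.3] pos [ 0.4628 -0.1514  0.1414] jaw 7.1 w 0.0846 F [ 0.6 -0.3 -0.2] t 9.5 j [ 39.   6. -28. 111.   3.  64.  18.]
```

View pics/w6.png

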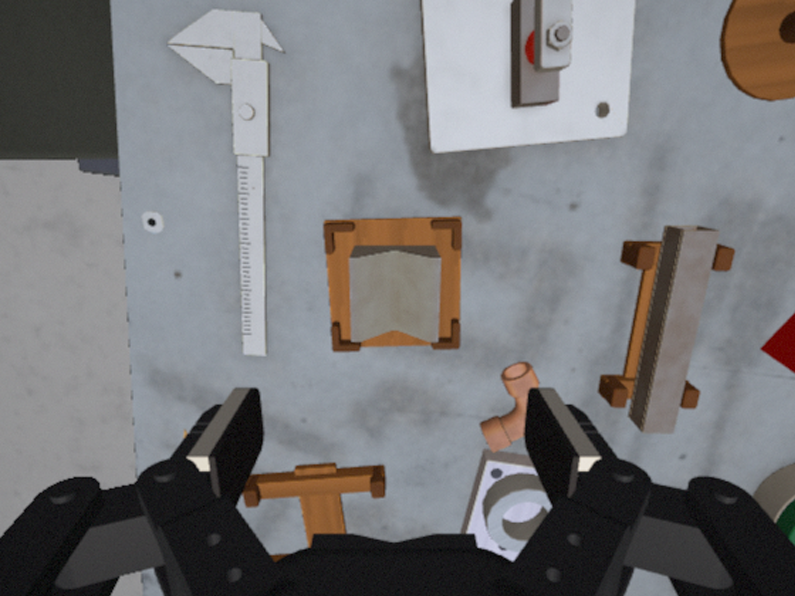

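The V-block (351–440, 250–342) stands centred between the board's stops (325–461, 217–350). Next is the ring.

Emit:
apply_moves(
  linear=[
    [161, 10, 90],
    [161, 10, 90],
    [161, 10, 90],
    [161, 10, 90],
    [161, 10, 90],
  ],
  dr=[
    [0, 10.6, 0],
    [0, 10.6, 0],
    [0, 10.6, 0],
    [0, 10.6, 0],
    [0, 10.6, 0],
  ],
  gripper=[85, 85, 85, 85, 85],
)

```text
time_s: 10.05
ee_pos: [0.571, -0.3038, 0.1248]
ee_rot: [[-0.065, -0.008, 0.998], [-0.998, 0.007, -0.065], [-0.006, -1.0, -0.008]]
wrist_force: [-0.4, -0.3, -0.5]
width: 0.0851
```

```bash
python3 -c "
from h import *
goto([.572,-.2997,.0195],-3.5)"
```

```text
lin [ -3.5 105.4   1.6] dr [ 0.5 -0.2 -0.4] pos [ 0.571  -0.3038  0.1248] jaw -3.7 w 0.0851 F [-0.4 -0.3 -0.5] t 10.05 j [ 41.  25. -22.  90.   9.  67.  14.]
```

Emit:
apply_moves(
  linear=[
    [-3, 40, 2],
    [-3, 80, 2],
    [-3, 100, 2],
    [-3, 106, 2],
    [-3, 107, 2],
  ],
  dr=[
    [0.5, 0, 0],
    [0.5, 0, 0],
    [0.5, 0, 0],
    [0.5, 0, 0],
    [0.5, 0, 0],
  ],
  gripper=[85, 85, 85, 85, 85],
)

```text
time_s: 10.55
ee_pos: [0.5716, -0.2994, 0.0169]
ee_rot: [[-0.064, -0.001, 0.998], [-0.998, 0.008, -0.064], [-0.008, -1.0, -0.001]]
wrist_force: [-0.3, -0.3, -0.1]
width: 0.0849
```

Emit:
apply_moves(
  linear=[
    [0, 0, 0],
    [0, 0, 0],
    [0, 0, 0],
    [0, 0, 0],
    [0, 0, 0],
  ],
  dr=[
    [0, 0, 0],
    [0, 0, 0],
    [0, 0, 0],
    [0, 0, 0],
    [0, 0, 0],
  ],
  gripper=[45, 45, 45, 45, 45],
  grip_force=50,
)

```text
time_s: 11.05
ee_pos: [0.5726, -0.2996, 0.019]
ee_rot: [[-0.064, 0.001, 0.998], [-0.998, 0.006, -0.064], [-0.006, -1.0, 0.001]]
wrist_force: [-1.6, 1.2, 6.9]
width: 0.052
```

Emit:
apply_moves(
  linear=[
    [0, -20, 0],
    [0, -60, 0],
    [0, -100, 0],
    [0, -100, 0],
    [0, -100, 0],
  ],
  dr=[
    [0, 0, 0],
    [0, 0, 0],
    [0, 0, 0],
    [0, 0, 0],
    [0, 0, 0],
  ],
  gripper=[45, 45, 45, 45, 45],
)

```text
time_s: 11.55
ee_pos: [0.5731, -0.3007, 0.1207]
ee_rot: [[-0.064, 0.004, 0.998], [-0.998, 0.005, -0.064], [-0.005, -1.0, 0.004]]
wrist_force: [-0.4, 0.4, -3.3]
width: 0.0516
```

```bash
python3 -c "
from h import *
goto([.656,-.02,.10],-3.5)"
```

```text
lin [-285.3   22.3   64.6] dr [-0.2 -0.2 -0.3] pos [ 0.5731 -0.3007  0.1207] jaw -3.7 w 0.0516 F [-0.4  0.4 -3.3] t 11.55 j [ 41.  25. -22.  91.   9.  66.  13.]
```

Emit:
apply_moves(
  linear=[
    [-254, 10, 67],
    [-254, 10, 67],
    [-254, 10, 67],
    [-254, 10, 67],
    [-254, 10, 67],
  ],
  dr=[
    [0, 0, 0],
    [0, 0, 0],
    [0, 0, 0],
    [0, 0, 0],
    [0, 0, 0],
  ],
  gripper=[45, 45, 45, 45, 45],
)

```text
time_s: 12.05
ee_pos: [0.6516, -0.0617, 0.1109]
ee_rot: [[-0.064, 0.002, 0.998], [-0.998, 0.005, -0.064], [-0.005, -1.0, 0.001]]
wrist_force: [1.3, -1.3, -1.7]
width: 0.0518
```

Emit:
apply_moves(
  linear=[
    [0, 25, 0],
    [0, 25, 0],
    [0, 25, 0],
  ],
  dr=[
    [0, 0, 0],
    [0, 0, 0],
    [0, 0, 0],
  ],
  gripper=[45, 45, 45],
)

```text
time_s: 12.35
ee_pos: [0.6504, -0.0623, 0.0845]
ee_rot: [[-0.065, -0.002, 0.998], [-0.998, 0.004, -0.065], [-0.004, -1.0, -0.002]]
wrist_force: [0.6, -0.1, -1.9]
width: 0.0516
```

```bash
python3 -c "
from h import *
goto([.656,.0133,.08],-3.5)
c=camera_info('wrist');np.save('w7.npy',c,allow_pickle=True)
crop('wrist',0,560,0,420,1.42,'w7')"
```

```text
lin [-75.8   4.8   0.7] dr [ 0.1 -0.2 -0.3] pos [ 0.6504 -0.0623  0.0845] jaw -3.7 w 0.0516 F [ 0.6 -0.1 -1.9] t 12.35 j [ 21.  28. -26.  91.  13.  64. -11.]
```

View pics/w7.png

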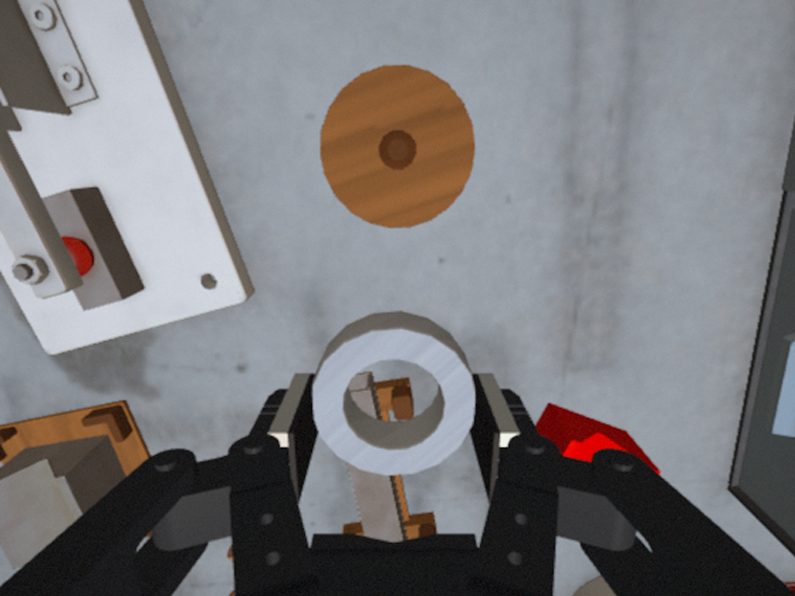

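The foot is centred at (398,146) with the post tip at (398,149). The held ring's top face covers columns 313–475 and rows 327–474.

```bash
python3 -c "
from h import *
c=np.load('w7.npy',allow_pickle=True).item()
R=np.array([[-0.065,-.002,.998],[-.998,.004,-.065],[-.004,-1,-.002]]);p=np.array([.6504,-.0623,.0845])
def f(n,u,v,z): print(n,np.round(R.T@(px2w(c,u/1.42,v/1.42,z)-p)*1000,1))
f('L',320,146,.005);f('R',475,146,.005);f('far',397,65,.005);f('near',397,228,.005);f('tip',398,149,.034)
for n,u,v in(('rL',313,398),('rR',475,398),('rfar',394,327),('rnear',394,474)): f(n,u,v,.0985)
goto([.656,.0133,.08],-3.5)
"
```

```text
L [-83.   79.9 -33.8]
R [-83.   79.7  37.2]
far [-116.4   79.9    1.4]
near [-45.5  79.7   1.6]
tip [-81.4  50.8   1.6]
rL [ -6.4 -13.9 -25.5]
rR [ -6.5 -14.   25.5]
rfar [-30.3 -13.9   0. ]
rnear [ 22.1 -14.1   0.1]
lin [-76.4   5.9  -0.3] dr [-0.  -0.3 -0.2] pos [ 0.6512 -0.063   0.0856] jaw -3.8 w 0.0518 F [-0.  -0.9 -1.8] t 12.4 j [ 21.  28. -26.  91.  13.  64. -11.]
```

Emit:
apply_moves(
  linear=[
    [-40, 5, 1],
    [-77, 5, 1],
    [-77, 5, 1],
    [-77, 5, 1],
  ],
  dr=[
    [0, 0, 0],
    [0, 0, 0],
    [0, 0, 0],
    [0, 0, 0],
  ],
  gripper=[45, 45, 45, 45],
)

```text
time_s: 12.8
ee_pos: [0.6577, 0.0138, 0.0819]
ee_rot: [[-0.066, 0.002, 0.998], [-0.998, 0.004, -0.066], [-0.004, -1.0, 0.001]]
wrist_force: [-0.2, -1.6, -2.4]
width: 0.0521
```

```bash
python3 -c "
from h import *
goto([.6525,.0135,.0095],-3.5)"
```

```text
lin [ 0.9 72.4 -5.3] dr [-0.1 -0.3 -0.2] pos [0.6577 0.0138 0.0819] jaw -3.8 w 0.0521 F [-0.2 -1.6 -2.4] t 12.8 j [ 15.  29. -27.  91.  14.  63. -19.]
```

Emit:
apply_moves(
  linear=[
    [-0.5, 25, -1],
    [-0.5, 45, -1],
    [-0.5, 60, -1],
    [-0.5, 69, -1],
    [-0.5, 72, -1],
  ],
  dr=[
    [0, 0, 0],
    [0, 0, 0],
    [0, 0, 0],
    [0, 0, 0],
    [0, 0, 0],
  ],
  gripper=[45, 45, 45, 45, 45],
)

```text
time_s: 13.3
ee_pos: [0.6566, 0.0135, 0.0092]
ee_rot: [[-0.067, 0.001, 0.998], [-0.998, 0.004, -0.067], [-0.004, -1.0, 0.001]]
wrist_force: [-0.5, -0.5, -1.1]
width: 0.0517
```

Emit:
apply_moves(
  linear=[
    [0, 0, 0],
    [0, 0, 0],
    [0, 0, 0],
    [0, -10, 0],
    [0, -60, 0],
  ],
  dr=[
    [0, 0, 0],
    [0, 0, 0],
    [0, 0, 0],
    [0, 0, 0],
    [0, 0, 0],
  ],
  gripper=[80, 80, 80, 80, 80],
)

```text
time_s: 13.8
ee_pos: [0.653, 0.0129, 0.0654]
ee_rot: [[-0.067, -0.008, 0.998], [-0.998, 0.004, -0.067], [-0.003, -1.0, -0.008]]
wrist_force: [0.2, -0.5, -0.3]
width: 0.0799
```

Emit:
apply_moves(
  linear=[
    [0, -70, 0],
    [0, -70, 0],
    [0, -70, 0],
  ],
  dr=[
    [0, 0, 0],
    [0, 0, 0],
    [0, 0, 0],
  ],
  gripper=[85, 85, 85],
)

```text
time_s: 14.1
ee_pos: [0.6558, 0.013, 0.1403]
ee_rot: [[-0.067, -0.001, 0.998], [-0.998, 0.003, -0.067], [-0.003, -1.0, -0.001]]
wrist_force: [0.4, 0.9, -0.6]
width: 0.085
```

```bash
python3 -c "
from h import *
goto([.569,-.339,.12],-2.7)
crop('wrist',0,560,0,420,1.42,'w8')"
```

```text
lin [357.1  19.1 -63.1] dr [ 0.1 -1.1 -0.2] pos [0.6558 0.013  0.1403] jaw -3.8 w 0.085 F [ 0.4  0.9 -0.6] t 14.1 j [ 16.  26. -28.  88.  12.  69. -18.]
```

View pics/w8.png

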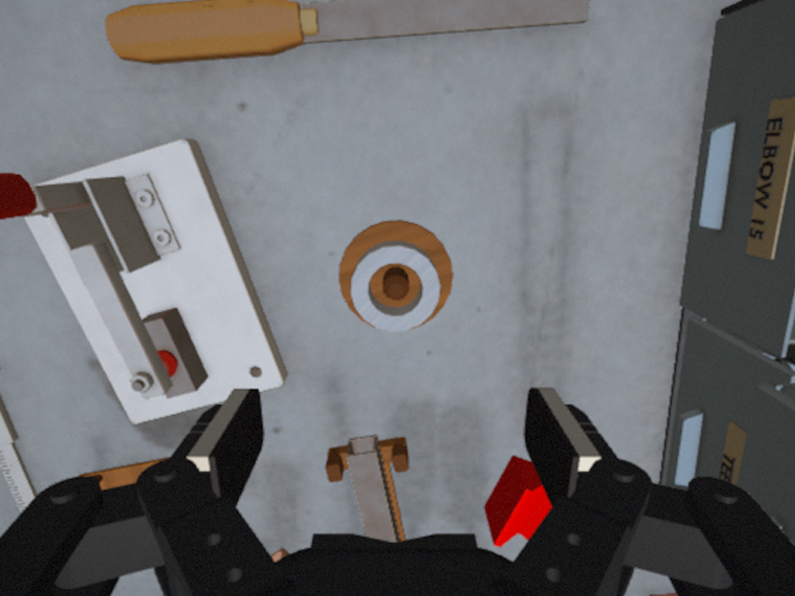

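The ring lies flat on the foot, with the post inside its bore at (397,283). Now the plate.

Emit:
apply_moves(
  linear=[
    [240, 10, -42],
    [240, 10, -42],
    [240, 10, -42],
    [240, 10, -42],
    [240, 10, -42],
  ],
  dr=[
    [0, -1, 0],
    [0, -1, 0],
    [0, -1, 0],
    [0, -1, 0],
    [0, -1, 0],
  ],
  gripper=[85, 85, 85, 85, 85],
)

```text
time_s: 14.65
ee_pos: [0.5946, -0.2266, 0.1254]
ee_rot: [[-0.05, -0.007, 0.999], [-0.999, 0.003, -0.05], [-0.003, -1.0, -0.007]]
wrist_force: [0.4, -0.5, 0.4]
width: 0.0847
```

```bash
python3 -c "
from h import *
c=camera_info('wrist')
goto([.568,-.3395,.12],-2.7)"
```

```text
lin [114.1   5.2 -20.8] dr [ 0.4 -0.2 -0.2] pos [ 0.5946 -0.2266  0.1254] jaw -2.9 w 0.0847 F [ 0.4 -0.5  0.4] t 14.65 j [ 35.  24. -23.  92.  10.  67.   7.]
```

Emit:
apply_moves(
  linear=[
    [114, 5, -21],
    [114, 5, -21],
    [114, 5, -21],
    [114, 5, -21],
    [114, 5, -21],
  ],
  dr=[
    [0, 0, 0],
    [0, 0, 0],
    [0, 0, 0],
    [0, 0, 0],
    [0, 0, 0],
  ],
  gripper=[85, 85, 85, 85, 85],
)

```text
time_s: 15.15
ee_pos: [0.5674, -0.3384, 0.1189]
ee_rot: [[-0.051, -0.008, 0.999], [-0.999, 0.005, -0.05], [-0.005, -1.0, -0.009]]
wrist_force: [0.1, 0.1, -0.1]
width: 0.0853
```

```bash
python3 -c "
from h import *
goto([.568,-.3395,.005],-2.7)
c=camera_info('wrist');np.save('w9.npy',c,allow_pickle=True)
crop('wrist',0,560,0,420,1.42,'w9')"
```

```text
lin [  1.6 113.9   1.6] dr [ 0.5 -0.2 -0.3] pos [ 0.5674 -0.3384  0.1189] jaw -2.9 w 0.0853 F [ 0.1  0.1 -0.1] t 15.15 j [ 43.  27. -21.  88.  10.  67.  17.]
```

View pics/w9.png

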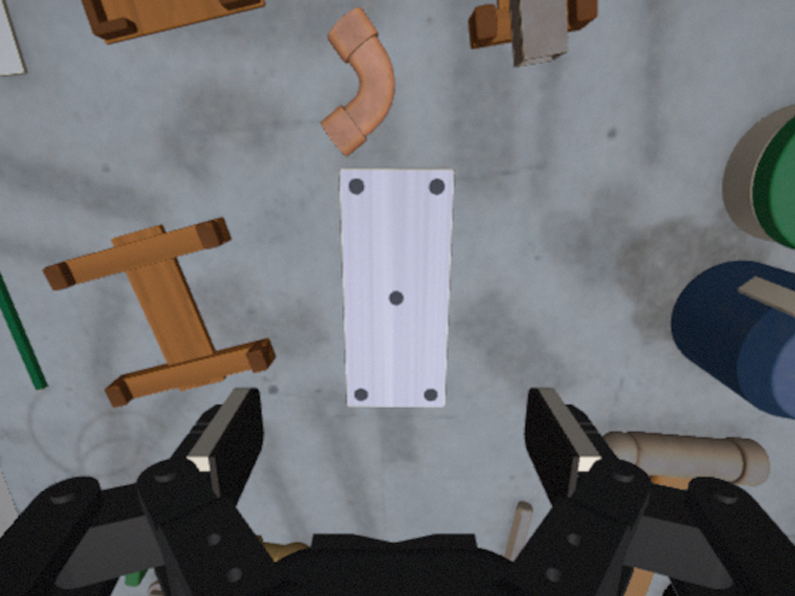

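The plate is square with the jaws; its corners are (340,169), (453,169), (347,407), (445,407). The rest's stops are at (60,275), (214,234), (119,390) and (262,355).

```bash
python3 -c "
from h import *
c=np.load('w9.npy',allow_pickle=True).item()
q=np.array([px2w(c,u/1.42,v/1.42,.015)[:2] for u,v in((340,169),(453,169),(445,407),(347,407))])
A=lambda d:np.degrees(np.arctan2(d[1],d[0]))
print('plate',q.mean(0),A(q[0]-q[3]),A(q[1]-q[2]))
q=np.array([px2w(c,u/1.42,v/1.42,.02)[:2] for u,v in((60,275),(214,234),(262,355),(119,390))])
print('rest',q.mean(0),A(q[1]-q[0]),A(q[2]-q[3]),A(q[0]-q[3]),A(q[1]-q[2]),[np.linalg.norm(q[i]-q[i-1]) for i in range(4)])
goto([.568,-.3395,.004],-2.7)
"
```

```text
plate [ 0.56810674 -0.33535811] 86.87048782033864 87.41115328162432
rest [ 0.43750415 -0.33847578] 11.66814970347235 11.924035038200874 102.71615155028272 102.67465155810886 [np.float64(0.0727665815801094), np.float64(0.08991193614520654), np.float64(0.07236428839683696), np.float64(0.08985306839814258)]
lin [  2.7 115.4   0.9] dr [ 0.5 -0.1 -0.3] pos [ 0.5681 -0.3374  0.1194] jaw -2.8 w 0.0854 F [-0.   0.6  0.5] t 15.2 j [ 42.  27. -21.  88.  10.  67.  17.]
```

Emit:
apply_moves(
  linear=[
    [0, 40, 0.5],
    [0, 80, 0.5],
    [0, 105, 0.5],
    [0, 113, 0.5],
    [0, 115.5, 0.5],
  ],
  dr=[
    [0.5, 0, 0],
    [0.5, 0, 0],
    [0.5, 0, 0],
    [0.5, 0, 0],
    [0.5, 0, 0],
  ],
  gripper=[85, 85, 85, 85, 85],
)

```text
time_s: 15.7
ee_pos: [0.5681, -0.3349, 0.0033]
ee_rot: [[-0.046, 0.0, 0.999], [-0.999, 0.006, -0.046], [-0.006, -1.0, -0.0]]
wrist_force: [0.3, -0.1, 0.6]
width: 0.0851
```

Emit:
apply_moves(
  linear=[
    [0, 0, 0],
    [0, 0, 0],
    [0, 0, 0],
    [0, 0, 0],
    [0, 0, 0],
  ],
  dr=[
    [0, 0, 0],
    [0, 0, 0],
    [0, 0, 0],
    [0, 0, 0],
    [0, 0, 0],
  ],
  gripper=[48, 48, 48, 48, 48],
  grip_force=90,
)

```text
time_s: 16.2
ee_pos: [0.5698, -0.3349, 0.006]
ee_rot: [[-0.046, 0.003, 0.999], [-0.999, 0.005, -0.046], [-0.005, -1.0, 0.003]]
wrist_force: [-0.6, 2.2, 6.4]
width: 0.0567
```

Emit:
apply_moves(
  linear=[
    [0, -15, 0],
    [0, -40, 0],
    [0, -60, 0],
    [0, -60, 0],
    [0, -60, 0],
  ],
  dr=[
    [0, 0, 0],
    [0, 0, 0],
    [0, 0, 0],
    [0, 0, 0],
    [0, 0, 0],
  ],
  gripper=[48, 48, 48, 48, 48],
)

```text
time_s: 16.7
ee_pos: [0.5699, -0.3354, 0.0668]
ee_rot: [[-0.046, 0.005, 0.999], [-0.999, 0.004, -0.046], [-0.004, -1.0, 0.004]]
wrist_force: [-0.2, 0.1, -3.7]
width: 0.0566
```

```bash
python3 -c "
from h import *
goto([.435,-.3415,.06],12.2)"
```

```text
lin [  12.3    6.2 -134.5] dr [ -0.3 -14.8  -0.2] pos [ 0.5699 -0.3354  0.0668] jaw -2.6 w 0.0566 F [-0.2  0.1 -3.7] t 16.7 j [ 42.  29. -20.  91.  11.  61.  16.]
```

Emit:
apply_moves(
  linear=[
    [11, 6, -135],
    [11, 6, -135],
    [11, 6, -135],
    [11, 6, -135],
    [11, 6, -135],
  ],
  dr=[
    [0, -14.8, 0],
    [0, -14.8, 0],
    [0, -14.8, 0],
    [0, -14.8, 0],
    [0, -14.8, 0],
  ],
  gripper=[48, 48, 48, 48, 48],
)

```text
time_s: 17.2
ee_pos: [0.4333, -0.3403, 0.0595]
ee_rot: [[0.209, 0.003, 0.978], [-0.978, 0.004, 0.209], [-0.004, -1.0, 0.004]]
wrist_force: [0.7, -0.5, -1.8]
width: 0.0563
```

```bash
python3 -c "
from h import *
goto([.4345,-.340,.06],12.2)
c=camera_info('wrist');np.save('w10.npy',c,allow_pickle=True)
crop('wrist',0,560,0,420,1.42,'w10')"
```

```text
lin [-0.  -0.5  1.3] dr [-0.2 -0.1 -0.2] pos [ 0.4333 -0.3403  0.0595] jaw 12.1 w 0.0563 F [ 0.7 -0.5 -1.8] t 17.2 j [ 54.  19. -24. 108.   9.  56.  39.]
```

View pics/w10.png

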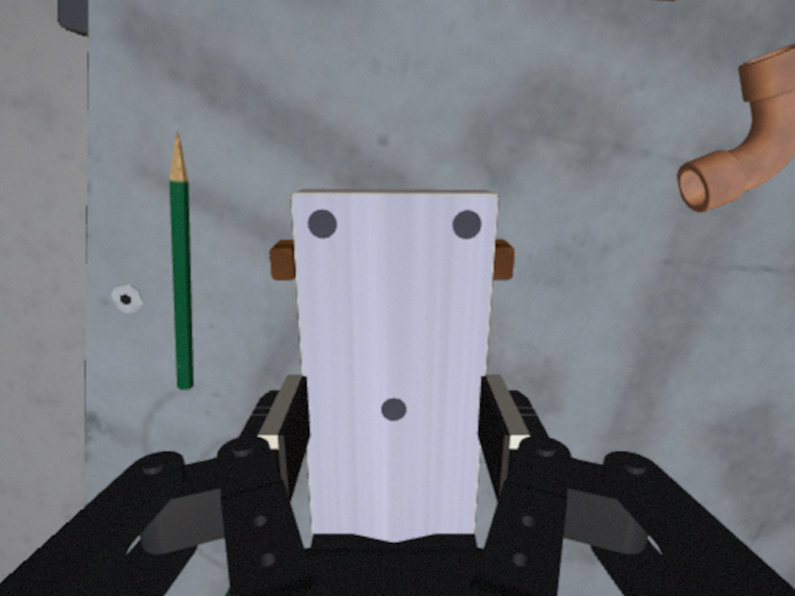

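The plate is level, with its centre hole at (394,409) and far edge at row 193. The rest's outer stop edges show at columns 270 and 514, rows 242–280.

```bash
python3 -c "
from h import *
c=np.load('w10.npy',allow_pickle=True).item()
R=np.array([[.209,.003,.978],[-.978,.004,.209],[-.004,-1,.004]]);p=np.array([.4333,-.3403,.0595])
def f(n,u,v,z): print(n,np.round(R.T@(px2w(c,u/1.42,v/1.42,z)-p)*1000,1))
f('L',270,261,.02);f('R',514,261,.02);f('far',394,242,.02);f('near',394,280,.02)
f('hole',394,409,.0685);f('pl',291,193,.0685);f('pr',497,193,.0685)
goto([.4345,-.340,.06],12.2)
"
```

```text
L [-38.5  39.4 -50. ]
R [-38.4  39.8  48.8]
far [-46.2  39.7   0.1]
near [-30.5  39.6   0.2]
hole [ 0.4 -9.   0.1]
pl [-69.2  -8.9 -29.2]
pr [-69.2  -8.7  29.3]
lin [ 0.  -0.3 -0.2] dr [-0.3 -0.1 -0.2] pos [ 0.4346 -0.3399  0.0597] jaw 12.1 w 0.0564 F [-0.3 -0.6 -2.6] t 17.25 j [ 54.  19. -24. 108.   9.  56.  39.]
```

Emit:
apply_moves(
  linear=[
    [0, 15, -1.5],
    [0, 28, -1.5],
    [0, 36, -1.5],
    [0, 39, -1.5],
    [0, 40.5, -1.5],
  ],
  dr=[
    [0, 0, 0],
    [0, 0, 0],
    [0, 0, 0],
    [0, 0, 0],
    [0, 0, 0],
  ],
  gripper=[48, 48, 48, 48, 48],
)

```text
time_s: 17.75
ee_pos: [0.4334, -0.3397, 0.0184]
ee_rot: [[0.211, 0.004, 0.978], [-0.978, 0.005, 0.211], [-0.004, -1.0, 0.005]]
wrist_force: [0.6, 0.6, -2.6]
width: 0.0562
```

Emit:
apply_moves(
  linear=[
    [0, 0, 0],
    [0, 0, 0],
    [0, 0, 0],
    [0, -10, 0],
    [0, -60, 0],
  ],
  dr=[
    [0, 0, 0],
    [0, 0, 0],
    [0, 0, 0],
    [0, 0, 0],
    [0, 0, 0],
  ],
  gripper=[85, 85, 85, 85, 85],
)

```text
time_s: 18.25
ee_pos: [0.4303, -0.3381, 0.0755]
ee_rot: [[0.211, -0.002, 0.978], [-0.977, 0.011, 0.211], [-0.011, -1.0, -0.0]]
wrist_force: [0.5, -1.0, 0.4]
width: 0.0851
```

Emit:
apply_moves(
  linear=[
    [0, -120, 0],
    [0, -120, 0],
    [0, -120, 0],
    [0, -120, 0],
  ],
  dr=[
    [0, 0, 0],
    [0, 0, 0],
    [0, 0, 0],
    [0, 0, 0],
  ],
  gripper=[85, 85, 85, 85],
)

```text
time_s: 18.65
ee_pos: [0.4322, -0.3405, 0.2002]
ee_rot: [[0.211, 0.003, 0.978], [-0.978, 0.006, 0.211], [-0.005, -1.0, 0.004]]
wrist_force: [-0.9, 0.2, -0.0]
width: 0.0853
```

```bash
python3 -c "
from h import *
goto([.4345,-.340,.06],12.2)
crop('side',190,400,165,300,3.7,'s2')
c=camera_info('wrist');np.save('w11.npy',c,allow_pickle=True)
crop('wrist',0,560,0,420,1.42,'w11')"
```

```text
lin [  0.7 140.2   1.7] dr [-0.2 -0.  -0.3] pos [ 0.4322 -0.3405  0.2002] jaw 12.2 w 0.0853 F [-0.9  0.2 -0. ] t 18.65 j [ 56.  10. -25.  99.   4.  71.  42.]
```

View pics/w11.png

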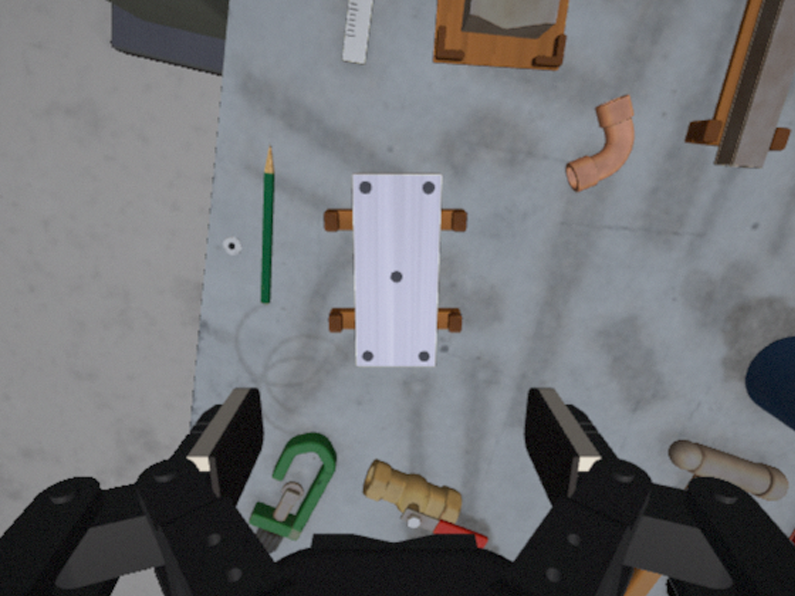

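View pics/s2.png

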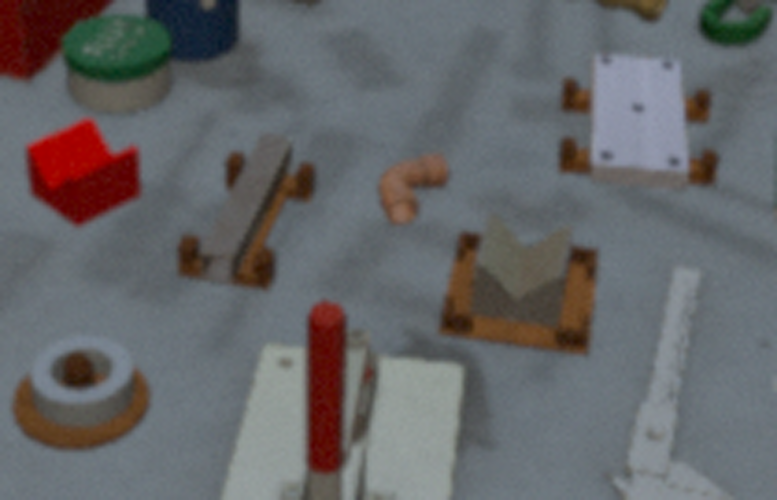

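All four are in place: the plate is centred between the stops ((396,276) in the wrist view), and the side view shows the tube, V-block and ring seated. Handing in.

```bash
python3 -c "
from bench import r
print(r.finish_job())"
```

```text
the job is handed in; nothing more can be done
None
```

I took the stack apart and put all four pieces on their own places, in the order tube, V-block, ring, plate. I handed the job in at about 18.8 s with the gripper open and clear of everything; no verdict was reported.

**Last checks:**
- **Tube:** it lies in both notches, overhanging about equally at each end.
- **V-block:** it stands upright, centred between the corner stops.
- **Ring:** it is flat on its foot, with the post inside the bore.
- **Plate:** it is across both rails, square and centred between the stops. Just before I lowered it, the wrist camera put it within about 2 mm of centre.

I judged the final positions by eye from pictures and did not measure them again after letting go.

**Disagreements:** the top and wrist cameras differed by up to 7 mm on where the places were. For each placement I relied mainly on the wrist view of the held piece against its place, splitting the difference for the tube. No check failed, and I left the red look-alike alone.

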